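Close the rock specimen case

ROBOT

A 6-joint arm with a two-finger parallel gripper is mounted at the origin on the work surface. World frame = base frame: x ahead of the robot, y to its left, z up, the work surface at z = 0. Lengths are in mm, angles in rad, forces in N, time in s.
With the tool pointing down it reaches from about 325 to 900 mm from the base axis. Payload 6.1 kg.
Tool frame: the origin (TCP) lies midway between the tips of the shut fingers; the grasp point (between the pads) lies 19 mm behind it; x points along the fingers, y is the direction in which the jaws open and shut, and the axes are right-handed (so a half turn about x gives the same grasp; the last joint's range is limited). The gripper opens to 87 mm and grips with 3 to 60 N. Pads are 19 mm wide; open, the fingers measure 117 mm over their backs; the gripper's body (75 mm by 190 mm) begins 51 mm behind the grasp point.
Start: joints at [1.21, 0.22, 1.526, -0, 1.395, -0.126], TCP at [145.404, 607.843, 222.538] pointing down, gripper open.
Joint ranges: [-2.98, 2.98], [-0.91, 2.08], [0.09, 2.57], [-1.24, 4.39], [0.2, 2.65], [-2.68, 2.68]. Speed limits (rad/s): [2.57, 2.57, 3.01, 3.14, 3.14, 3.14].

INTERFACE

Orientations are given as a 3x3 rotation matrix whose columns are the frame's x, y, z axes.
In Python, from plant import manip, eyes gives the robot as it stands.
- The arm moves only by the tool servo_tool, never from a script. Its argument "targets" is a list that holds one entry, the list of rows, each a list of 4 numbers: the shift along the tool's x, y, z in cm, then the turn about the tool's x in degrees. A call has 1 to 10 rows; each row is the pose to reach, as a shift and turn from the pose commanded when the call began, along the tool's axes at that moment; what a row does not reach only later rows make up. A row lasts 1/8 s, in which the tool goes at most 62.5 mm and 10.7 degrees, less where a joint would pass 70% of its speed; a pose out of reach is approached as far as the arm can. A call with a gripper value outside its range is refused whole. "jaw" is the closure, from 0 (fully open) to 1 (shut), set as the call begins (left out, the last holds). The fingers move at their own pace and stop on an object; "force" is the grip in N (left out, the last holds). Time passes only in rows, so rows that repeat a pose let the fingers close. It gives the time, the measured TCP pose, the force and the opening at its end, in the units of the state.
- manip.observe(): the state, without advancing time (a new reading comes with each control period).
- eyes.camera(name): name is "scene" or "top"; returns a dict with "image" (400x640x3 uint8, red, green, blue), "K" (3x3 intrinsics, pixels), "position" and "attitude" of the camera in the world. Camera axes: x right, y down, z forward; pixel columns grow to the right and rows downward; lengths in mm; the calibration is good to about 2 mm. A picture is of the moment at which its call begins. There is no depth.
- manip.sign_off(): hands the job in, once; it reports no verdict.
The state is a dict: "time": time; "q": joint angles; "joint_vel": joint speeds; "tau": joint torques, N m; "tool_pos": TCP position; "tool_rot": TCP orientation; "contact_force": force on the tool from outside, world axes, zero at the start; "moment": the same for the moment, N m; "finger_gap": finger opening in mm.
Only numpy, scipy, OpenCV 4.12 (cv2) and the standard library are available. Lean on these libraries where they do the work, as an engineer would, in place of code of your own. Each camera call takes 0.05 s, during which the arm holds its last target. There are 200 camera calls.

TASK

Close the rock specimen case with its plywood cover, which stands red edge up in the wooden stand. Lift it out and lay it flat on the blue pad, handle up, and let go; then take it again by its handle, hook its red edge under the blue lip of the case and swing it down until it lies flush inside the rim. Let go of it, and leave the stones and tools where they are.

Things in the scene. Friction and masses are not known exactly. Their poses are not given: they have to be found in the camera images.
- cover_mid (a point): centre of the cover's board (mid-thickness): loose plywood 120 (x) by 150 (y) by 8 mm, about 0.18 kg (0.7 to 1.4 times), block handle on its upper face, one 150 mm edge painted red. +x runs from the red edge to the plain far edge, z out of the handle face. At the start it stands in the stand's slot, red edge up, +x down, handle towards the stand's +x
- cover_red (a point): middle of the cover's red edge face (60 mm to -x of cover_mid), axes as cover_mid. The red edge is the one to hook under the lip; the board is 8 mm thick there and nothing stands on it within 70 mm of the edge
- cover_far (a point): middle of the cover's plain far edge face (60 mm to +x of cover_mid), axes as cover_mid
- cover_handle (a point): centre of the handle: a black block 14 mm (x) by 60 mm (y) by 30 mm high on the board's upper face, 20 mm to +x of the board's centre; the board's upper face lies 15 mm below this point. Axes as cover_mid
- stand: fixed wooden stand, 130 mm (x) by 175 mm (y), origin under its centre. A slot 10 mm wide along its y, floor 10 mm up, between a rear wall 46 mm high (-x side) and a front wall 30 mm high, holds the cover upright with 1 mm of play either side
- pad_top (a point): centre of the top of a fixed blue felt pad 180 (x) by 200 (y) mm, 4 mm thick
- case: fixed open wooden case 142 (x) by 177 (y) mm, origin under its centre, x away from its lip side, y along the lip. A ledge all round, 45 mm above the table, carries the cover inside an opening 122.5 (x) by 157 (y) mm. The rim on the +x and both y sides rises 8 mm above the ledge (level with the board's top); on the -x side, nearer the robot, a wall rises 14 mm and carries the blue lip
- case_seat (a point): where cover_mid lies when the cover is home, 49 mm above the table; axes as the case, and the cover's axes match them when home
- case_lip (a point): middle of the lower inner edge of the blue lip: a bar 5 mm thick along the case's whole -x side, reaching 10 mm in over the opening, its underside 14 mm above the ledge, so the board goes under it tilted by up to about 20 degrees. Axes as case_seat; the wall behind the lip is 10 mm to -x of this point
- pale_rock: pale angular stone 45 x 50 x 28 mm lying in the case; origin under its own centre; to be left alone
- rust_rock: rust-brown stone 50 x 42 x 30 mm lying in the case; origin under its own centre; to be left alone
- granite: grey stone 90 x 70 x 55 mm on the table; origin under its own centre; to be left alone
- sandstone: yellowish stone 75 x 95 x 50 mm on the table; origin under its own centre; to be left alone
- boxed_stone: small open black box 80 x 90 x 22 mm with a green stone 35 mm high in it; origin under its own centre; to be left alone
- hammer: geologist's hammer lying on the table, handle to its -x, 260 mm long, 26 mm high; origin under its own centre; to be left alone
- lens: magnifying glass lying flat, rim 62 mm across, handle to its -x, 10 mm high; origin under its head's centre; to be left alone
There are look-alikes about, which are no part of the job. What is shaped like the part that bears cover_mid but pink is not meant.

How it is judged:
By the outcome, as a careful person would: the job done as asked, in the order asked, and still so for the second after the job is handed in, with the robot touching nothing.
It also fails if it takes over 59 s, if anything falls off the work surface, if the arm or the gripper's body presses on something with over 40 N, if the wrist force passes 120 N, or if a joint passes its speed limit or range.

## Working session

There is one attempt and no reset: what is moved stays moved. The work goes in short steps, Python scripts to look and compute and a tool call to move; the robot and the scene stay as the last step left them, time stands still between calls to the robot, and variables do not carry over. Pictures are saved under pics/ and viewed, about 8 in all and at most 12, crops included, and the job is handed in when it is done.

Besides the shell and the picture viewer there is one more tool, called after ">>>" in YAML: its name, and indented under it one key for each argument. servo_tool: Moves the arm, as the interface text tells. Its arguments: {"type":"object","properties":{"targets":{"type":"array","items":{"type":"array","items":{"type":"array","items":{"type":"number"}}}},"jaw":{"type":"number"},"force":{"type":"number"}},"required":["targets"]}

```bash
mkdir -p pics; cat > h.py <<'E'
import numpy as np, cv2
from plant import manip, eyes
def shot(cam,name):
    c=eyes.camera(cam); cv2.imwrite(f'pics/{name}.png',cv2.cvtColor(c['image'],cv2.COLOR_RGB2BGR)); np.savez(f'pics/{name}.npz',**{k:np.array(v) for k,v in c.items()}); return c
def load(name): return dict(np.load(f'pics/{name}.npz'))
def onz(c,uv,z):
    d=c['attitude']@np.linalg.solve(c['K'],np.array([uv[0],uv[1],1.])); p=c['position']; return p+d*(z-p[2])/d[2]
def proj(c,p):
    v=c['K']@(c['attitude'].T@(np.array(p,float)-c['position'])); return v[:2]/v[2]
E
python3 - <<'E'
from h import *
np.set_printoptions(precision=3,suppress=True)
for n in('scene','top'):
    c=shot(n,n+'0'); print(n,c['K'],c['position'],c['attitude'])
s=manip.observe();print(s['time'],s['tool_rot'],s['tool_pos'])
E
```

```text
scene [[458.915   0.    321.459]
 [  0.    458.915 196.314]
 [  0.      0.      1.   ]] [1626.484 1314.631 1139.436] [[-0.763  0.34  -0.55 ]
 [ 0.646  0.418 -0.638]
 [ 0.013 -0.842 -0.539]]
top [[505.685   0.    315.698]
 [  0.    505.685 197.842]
 [  0.      0.      1.   ]] [ 212.72    80.895 1853.431] [[-0.    -0.981  0.196]
 [-1.    -0.    -0.002]
 [ 0.002 -0.196 -0.981]]
0.1 [[-0.001  0.233  0.973]
 [-0.002  0.973 -0.233]
 [-1.    -0.002 -0.   ]] [145.212 607.328 221.542]
```

View pics/scene0.png

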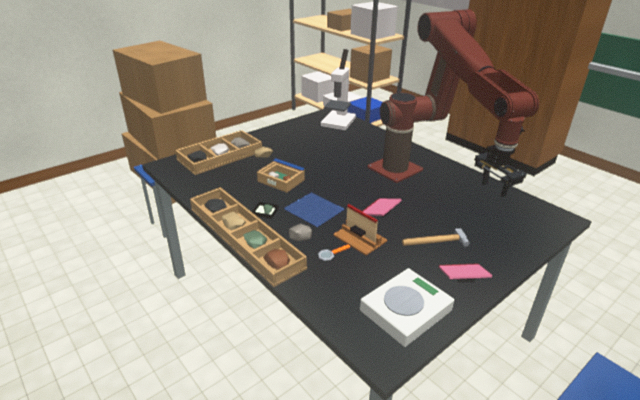

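View pics/top0.png

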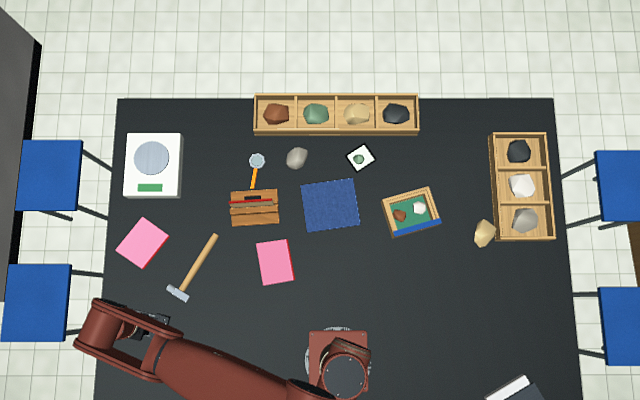

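The top view shows the stand with the upright cover at (254,205), red edge up, the blue pad at (330,205) and the case with the blue lip at (412,212). The candidates for the cover are the board in the stand and the pink boards at (142,242) and (275,262). The stand board is wooden with a red edge, so it fits and the pink ones are look-alikes. I'll confirm with an enlarged crop.

```bash
python3 - <<'E'
import cv2, numpy as np
t=cv2.imread('pics/top0.png');s=cv2.imread('pics/scene0.png')
a=cv2.resize(t[145:245,220:450],None,fx=3.4,fy=3.4,interpolation=cv2.INTER_CUBIC)
b=cv2.resize(s[155:265,240:400],None,fx=2.4,fy=2.4,interpolation=cv2.INTER_CUBIC)
h=np.zeros((a.shape[0]+b.shape[0],a.shape[1],3),np.uint8);h[:a.shape[0]]=a
h[a.shape[0]:,:b.shape[1]]=b
b2=cv2.resize(s[155:195,250:320],None,fx=5.5,fy=5.5,interpolation=cv2.INTER_CUBIC)
h[a.shape[0]:a.shape[0]+b2.shape[0],b.shape[1]+5:b.shape[1]+5+b2.shape[1]]=b2
cv2.imwrite('pics/crop0.png',h);print(h.shape)
E
```

```text
(604, 782, 3)
```

View pics/crop0.png

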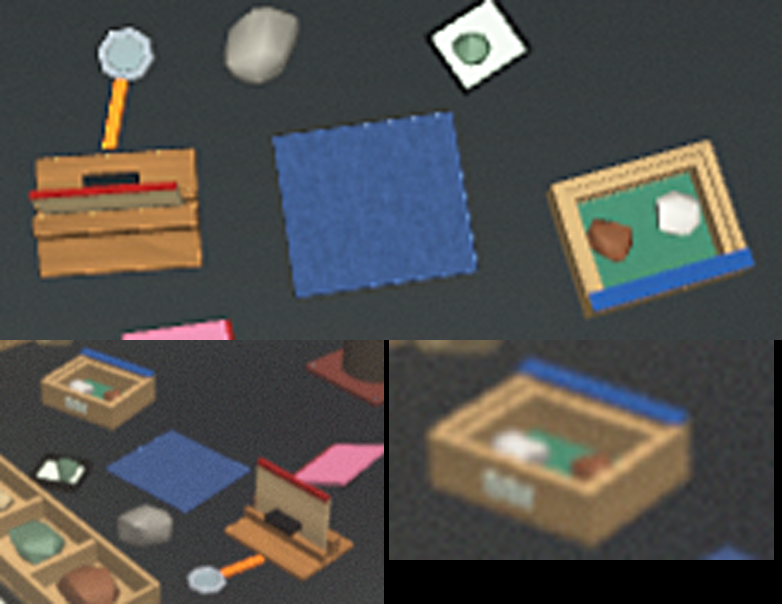

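The stand board is confirmed: it is wooden with a red top edge and a black handle on its +x side. The case's blue lip faces the robot. Next I'll measure poses by fitting silhouettes in both views.

```bash
cat > fit.py <<'E'
from h import *
from scipy.optimize import minimize
def box(x0,x1,y0,y1,z0,z1): return np.array([[x,y,z] for x in(x0,x1) for y in(y0,y1) for z in(z0,z1)],float)
def place(pts,p):
    c,s=np.cos(p[2]),np.sin(p[2]); return np.c_[p[0]+c*pts[:,0]-s*pts[:,1],p[1]+s*pts[:,0]+c*pts[:,1],pts[:,2]]
S=8
def render(c,boxes,p,roi):
    x0,y0,x1,y1=roi; m=np.zeros(((y1-y0)*S,(x1-x0)*S),np.uint8)
    for b in boxes:
        uv=np.array([proj(c,q) for q in place(b,p)])
        h=cv2.convexHull(((uv-[x0-.5,y0-.5])*S-.5).astype(np.float32)); cv2.fillConvexPoly(m,np.round(h*16).astype(np.int32),255,shift=4)
    return cv2.blur(cv2.resize(m,(x1-x0,y1-y0),interpolation=cv2.INTER_AREA).astype(float)/255,(3,3))
def fit(views,boxes,p0):
    ms=[cv2.blur(m[r[1]:r[3],r[0]:r[2]].astype(float),(3,3)) for c,m,r in views]
    f=lambda p:sum(((render(c,boxes,p,r)-m)**2).sum() for (c,_,r),m in zip(views,ms))
    b=minimize(f,p0,method='Nelder-Mead',options=dict(initial_simplex=np.array(p0)+np.array([[0,0,0],[12,0,0],[0,12,0],[0,0,.12]]),xatol=.02,fatol=.01))
    return b.x,b.fun
hsv=lambda c:cv2.cvtColor(c['image'],cv2.COLOR_RGB2HSV).astype(int)
def lab(c): return c['image'].astype(int)
CASE=[box(-71,71,-88.5,88.5,0,53),box(-71,-51.25,-88.5,88.5,0,64)]
LIP=[box(-71,-51.25,-88.5,88.5,59,64)]
PAD=[box(-90,90,-100,100,0,4)]
RED=[box(-4,4,-75,75,128,130)]
def blue(c): h=hsv(c); return ((h[...,0]>100)&(h[...,0]<125)&(h[...,1]>110)&(h[...,2]>70))
def red(c): h=hsv(c); return (((h[...,0]<6)|(h[...,0]>174))&(h[...,1]>140)&(h[...,2]>90))
def nontable(c): h=hsv(c); return (h[...,2]>80)
E
python3 - <<'E'
from fit import *
np.set_printoptions(precision=3,suppress=True)
t,s=load('top0'),load('scene0')
RT=dict(case=(375,180,448,243),pad=(294,172,366,238),red=(222,193,286,212))
RS=dict(case=(254,155,308,194),pad=(282,190,348,228),red=(340,200,386,224))
for n,B,mf in(('pad',PAD,blue),('case',CASE,nontable),('caselip',LIP,blue),('red',RED,red)):
    k=n[:4].strip(); k='case' if k=='case' else k
    z={'pad':4,'case':50,'caselip':60,'red':130}[n]
    m=mf(t); r=RT[k]; sub=np.argwhere(m[r[1]:r[3],r[0]:r[2]]); cen=sub.mean(0)[::-1]+r[:2]
    p0=list(onz(t,cen,z)[:2])+[{'pad':.12,'case':-.25,'caselip':-.25,'red':-.06}[n]*1]
    if n=='caselip': p0[0]+=60;
    best=None
    for sg in(1,-1):
        q=p0[:2]+[p0[2]*sg]
        for nm,v in(('T',[(t,mf(t),RT[k])]),('S',[(s,mf(s),RS[k])]),('TS',[(t,mf(t),RT[k]),(s,mf(s),RS[k])])):
            print(n,nm,sg,*fit(v,B,q), mf(t)[r[1]:r[3],r[0]:r[2]].sum())
E
```

```text
pad T 1 [556.855  24.489   0.145] 2.8275094574261566 2569
pad S 1 [556.837  22.677   0.143] 16.633261091413083 2569
pad TS 1 [556.657  24.317   0.146] 20.5519990886696 2569
pad T -1 [556.832  24.536   0.146] 2.8250078554781877 2569
pad S -1 [556.963  22.056   0.146] 16.299983577066747 2569
pad TS -1 [556.75   24.486   0.146] 20.584269677854202 2569
case T 1 [ 524.635 -269.05     0.282] 8.262010907485724 2129
case S 1 [ 523.269 -271.411    0.284] 42.7840101385507 2129
case TS 1 [ 524.313 -268.968    0.282] 52.97846868013727 2129
case T -1 [ 524.781 -269.033    0.281] 8.138186927155274 2129
case S -1 [ 523.565 -271.021    0.29 ] 42.902649598207724 2129
case TS -1 [ 524.246 -269.069    0.284] 53.01816186556927 2129
caselip T 1 [ 524.087 -268.919    0.277] 1.5762279465162972 272
caselip S 1 [ 520.205 -272.449    0.281] 0.9046218690816923 272
caselip TS 1 [ 523.864 -269.164    0.284] 7.73264850650984 272
caselip T -1 [ 524.046 -269.089    0.28 ] 1.513921995813576 272
caselip S -1 [ 519.887 -271.986    0.275] 0.8900988698553736 272
caselip TS -1 [ 523.548 -269.019    0.281] 7.652600851524341 272
red T 1 [547.174 306.103   0.069] 2.541098817643736 101
red S 1 [551.437 305.436   0.051] 9.488584162786394 101
red TS 1 [548.12  304.381   0.064] 18.51926315139951 101
red T -1 [547.168 305.889   0.069] 2.531785020955853 101
red S -1 [551.375 306.698   0.051] 9.536852207840289 101
red TS -1 [547.965 305.12    0.067] 18.521047270517986 101
```

```bash
cat > go.py <<'E'
from h import *
import sys
def rel(p,yaw=None):
    s=manip.observe(); R=s['tool_rot']; d=R.T@(np.array(p,float)-s['tool_pos'])/10
    y=np.arctan2(R[1,1],R[0,1]); t=0 if yaw is None else -np.degrees((yaw-y+np.pi)%(2*np.pi)-np.pi)
    print('shift cm',d.round(2),'turn',round(t,1),'| now',s['tool_pos'].round(1),'yaw',round(y,3),'F',np.round(s['contact_force'],1),'gap',round(float(s['finger_gap']),1),'t',round(s['time'],2),'q6',round(s['q'][5],2))
if __name__=='__main__':
    a=[float(v) for v in sys.argv[1:]]; rel(a[:3],a[3] if len(a)>3 else None)
E
python3 go.py 550.4 260.6 222 0.065
```

```text
shift cm [-1.000e-02 -2.429e+01  4.747e+01] turn 72.8 | now [145.2 607.3 221.5] yaw 1.336 F [ 0.2 -0.1  0.1] gap 87.2 t 0.1 q6 -0.13
```

>>> servo_tool:
  targets:
    - [[0,-2.7,5.3,8],[0,-5.4,10.6,16],[0,-8.1,15.8,24],[0,-10.8,21.1,32],[0,-13.5,26.4,40],[0,-16.2,31.6,50],[0,-18.9,36.9,60],[0,-21.6,42.2,70],[0,-24.3,47.5,72.8],[0,-24.3,47.5,72.8]]
  jaw: 0

```text
time: 1.35
tool_pos: [553.3, 257.5, 221.7]
tool_rot: [[-0.0, 0.998, 0.06], [-0.001, 0.06, -0.998], [-1.0, -0.0, 0.001]]
contact_force: [0.3, 0.1, -0.6]
finger_gap: 87.0
```

```bash
python3 go.py 550.4 260.6 104 0.065; python3 - <<'E'
from h import *
a=shot('top','top1');b=shot('scene','scene1')
A=cv2.resize(a['image'][130:250,200:320],None,fx=4,fy=4,interpolation=cv2.INTER_CUBIC)
s=manip.observe()['tool_pos'];print(proj(a,s),proj(b,s))
B=cv2.resize(b['image'][130:250,320:400],None,fx=4,fy=4,interpolation=cv2.INTER_CUBIC)
cv2.imwrite('pics/c1.png',cv2.cvtColor(np.hstack([A,B]),cv2.COLOR_RGB2BGR))
E
```

```text
shift cm [11.77 -0.27 -0.34] turn -0.3 | now [553.3 257.5 221.7] yaw 0.06 F [ 0.3  0.1 -0.6] gap 87.0 t 1.35 q6 0.25
[260.07614636 194.12284897] [354.69387342 187.32706706]
```

View pics/c1.png

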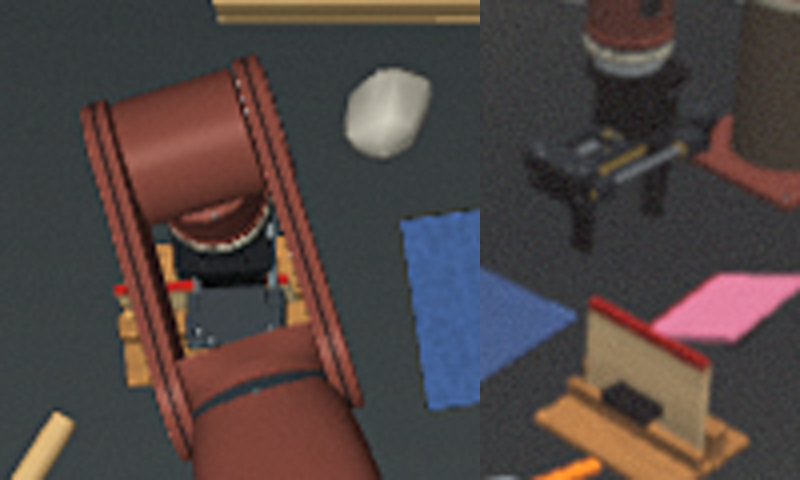

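The gripper tips project onto where they appear in the scene crop (about (355,187)), so the calibration agrees. I'll descend over the red edge.

>>> servo_tool:
  targets:
    - [[3,-0.2,-0.34,-0.3],[6,-0.2,-0.34,-0.3],[9,-0.2,-0.34,-0.3],[11.7,-0.2,-0.34,-0.3],[11.7,-0.2,-0.34,-0.3]]

```text
time: 2.08
tool_pos: [545.3, 264.9, 102.8]
tool_rot: [[-0.006, 0.997, 0.073], [-0.002, 0.073, -0.997], [-1.0, -0.006, 0.001]]
contact_force: [0.7, -0.4, 1.2]
finger_gap: 87.1
```

>>> servo_tool:
  targets:
    - [[0,0,0,0],[0,0,0,0],[0,0,0,0],[0,0,0,0],[0,0,0,0],[0,0,0,0],[0,0,0,0],[0,0,0,0]]
  jaw: 1
  force: 5

```text
time: 3.08
tool_pos: [548.6, 264.2, 105.5]
tool_rot: [[-0.0, 0.998, 0.071], [-0.0, 0.071, -0.998], [-1.0, -0.0, 0.0]]
contact_force: [0.2, -0.8, 0.5]
finger_gap: 15.1
```

>>> servo_tool:
  targets:
    - [[0,0,0,0],[0,0,0,0],[0,0,0,0]]

```text
time: 3.45
tool_pos: [548.6, 264.3, 105.5]
tool_rot: [[-0.0, 0.998, 0.071], [-0.0, 0.071, -0.998], [-1.0, -0.0, 0.0]]
contact_force: [-0.2, 0.1, -0.5]
finger_gap: 8.2
```

>>> servo_tool:
  targets:
    - [[0,0,0,0],[0,0,0.5,0],[0,0,0.5,0]]
  jaw: 0.8

```text
time: 3.82
tool_pos: [549.1, 258.8, 105.5]
tool_rot: [[-0.0, 0.998, 0.07], [-0.0, 0.07, -0.998], [-1.0, -0.0, 0.0]]
contact_force: [-0.2, 0.1, -0.0]
finger_gap: 17.0
```

>>> servo_tool:
  targets:
    - [[0,0,0,0],[0,0,0,0],[0,0,0,0],[0,0,0,0]]
  jaw: 1
  force: 50

```text
time: 4.32
tool_pos: [548.9, 259.3, 105.6]
tool_rot: [[-0.0, 0.997, 0.071], [-0.0, 0.071, -0.997], [-1.0, -0.0, 0.0]]
contact_force: [-0.5, -0.6, 0.3]
finger_gap: 7.7
```

>>> servo_tool:
  targets:
    - [[-1,0,0,0],[-2,0,0,0],[-4,0,0,0],[-6,0,0,0],[-7.5,0,0,0],[-7.5,0,0,0]]

```text
time: 5.08
tool_pos: [550.2, 259.7, 183.0]
tool_rot: [[0.004, 0.997, 0.071], [0.001, 0.071, -0.998], [-1.0, 0.004, -0.001]]
contact_force: [-0.4, -0.2, -2.6]
finger_gap: 7.9
```

```bash
python3 - <<'E'
from h import *
b=shot('scene','scene2');a=shot('top','top2')
A=cv2.resize(a['image'][150:240,200:380],None,fx=3,fy=3,interpolation=cv2.INTER_CUBIC)
B=cv2.resize(b['image'][130:250,300:400],None,fx=4,fy=4,interpolation=cv2.INTER_CUBIC)
o=np.zeros((480,800,3),np.uint8);o[:,:400]=B;o[:270,400:]=A[:,:400]
cv2.imwrite('pics/c2.png',cv2.cvtColor(o,cv2.COLOR_RGB2BGR))
E
python3 go.py 560 24 185 0.146
```

```text
shift cm [-0.46 -0.54 23.54] turn -4.3 | now [548.8 259.2 180.4] yaw 0.071 F [-0.3 -0.7 -2.3] gap 7.9 t 5.17 q6 0.24
```

View pics/c2.png

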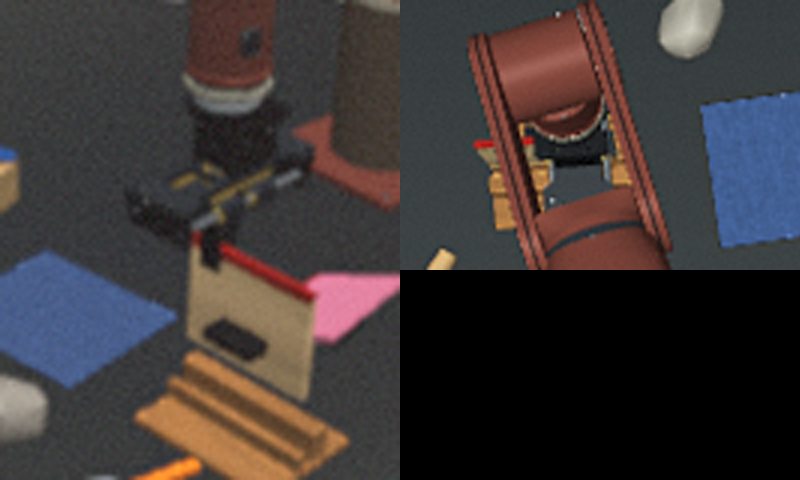

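The cover is out of the slot, hanging straight with about 2.3 N of load. Next I'll carry it to the pad.

```bash
python3 go.py 626.7 -12.2 180 0.146
```

```text
shift cm [ 0.04  5.86 27.62] turn -4.3 | now [548.8 259.2 180.4] yaw 0.071 F [-0.3 -0.7 -2.3] gap 7.9 t 5.17 q6 0.24
```

>>> servo_tool:
  targets:
    - [[0,0.6,2.5,0],[0,1.4,7,-1],[0,2.6,12,-2],[0,3.7,17,-3],[0,4.7,22,-4],[0,5.9,26,-4.3],[0,5.9,27.6,-4.3],[0,5.9,27.6,-4.3]]

```text
time: 6.18
tool_pos: [626.6, -12.4, 179.4]
tool_rot: [[-0.002, 0.99, 0.143], [0.001, 0.143, -0.99], [-1.0, -0.002, -0.001]]
contact_force: [-0.1, 0.7, -2.1]
finger_gap: 7.9
```

>>> servo_tool:
  targets:
    - [[3,0,0,0],[5.5,0,0,0],[7,0,0,0],[7.5,0,0,0],[7.7,0,0,0],[7.7,0,0,0],[7.7,0,0,0]]

```text
time: 7.05
tool_pos: [627.9, -12.0, 104.5]
tool_rot: [[0.002, 0.989, 0.145], [-0.0, 0.145, -0.989], [-1.0, 0.002, 0.0]]
contact_force: [-0.6, -0.2, -2.6]
finger_gap: 7.6
```

```bash
python3 go.py 626.7 -12.2 99.5 0.146
```

```text
shift cm [ 0.5  -0.13  0.  ] turn -0.0 | now [627.9 -12.  104.5] yaw 0.146 F [-0.6 -0.2 -2.6] gap 7.6 t 7.05 q6 -0.29
```

>>> servo_tool:
  targets:
    - [[0.3,0,0,0],[0.5,0,0,0],[0.5,0,0,0]]

```text
time: 7.42
tool_pos: [627.8, -12.0, 99.5]
tool_rot: [[0.001, 0.989, 0.145], [-0.0, 0.145, -0.989], [-1.0, 0.001, 0.0]]
contact_force: [-1.5, -0.3, 4.8]
finger_gap: 7.6
```

>>> servo_tool:
  targets:
    - [[-0.1,0,0,0],[-0.1,0,0,0],[-0.1,0,0,0],[-0.7,0,0,0],[-1.45,0,0,0],[-1.45,0,0,0]]
  jaw: 0.8
  force: 10

```text
time: 8.18
tool_pos: [628.2, -12.0, 114.4]
tool_rot: [[0.002, 0.989, 0.145], [-0.0, 0.145, -0.989], [-1.0, 0.002, 0.001]]
contact_force: [0.2, 0.1, 0.0]
finger_gap: 17.4
```

>>> servo_tool:
  targets:
    - [[0.05,-0.6,0,0],[0.2,-1.65,0,0],[0.4,-2.65,0,0],[0.7,-3.65,0,0],[1.1,-4.6,0,0],[1.6,-5.55,0,0],[1.6,-5.55,0,0]]

```text
time: 9.05
tool_pos: [571.1, -20.0, 96.3]
tool_rot: [[-0.002, 0.989, 0.145], [0.0, 0.145, -0.989], [-1.0, -0.002, -0.0]]
contact_force: [-1.0, -0.2, -0.5]
finger_gap: 17.4
```

```bash
python3 - <<'E'
from h import *
b=shot('scene','scene3')
B=cv2.resize(b['image'][120:240,260:400],None,fx=5,fy=5,interpolation=cv2.INTER_CUBIC)
cv2.imwrite('pics/c3.png',cv2.cvtColor(B,cv2.COLOR_RGB2BGR))
E
python3 go.py 626.7 -12.2 99.5 0.146
```

```text
shift cm [-0.27  5.53  0.03] turn -0.0 | now [572.  -19.9  96.8] yaw 0.145 F [-1.   0.2 -0.5] gap 17.6 t 9.1 q6 -0.32
```

View pics/c3.png

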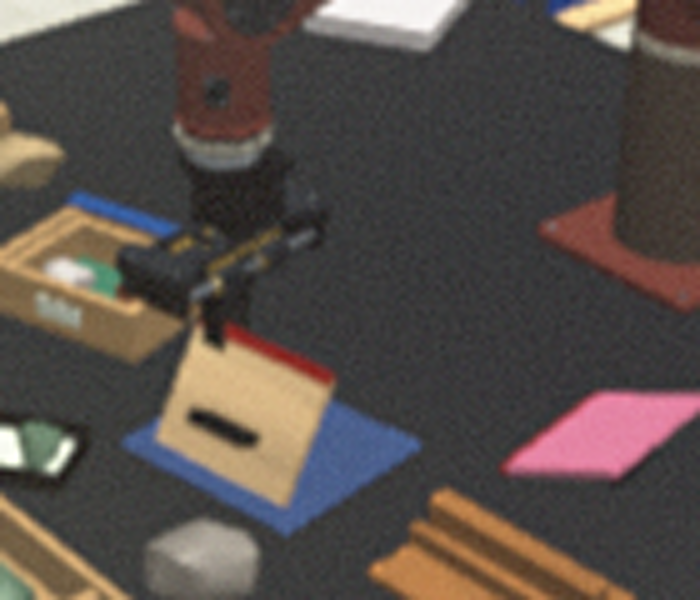

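>>> servo_tool:
  targets:
    - [[0,0.35,0,0],[0,0.8,0,0],[0,1.15,0,0],[0.3,0.6,0,0],[0.7,0,0,0],[1.8,-1.35,0,0],[2.5,-2.05,0,0],[3.2,-2.65,0,0],[4.0,-3.25,0,0],[4.8,-3.75,0,0]]
  jaw: 0.54

```text
time: 10.35
tool_pos: [535.2, -25.4, 48.6]
tool_rot: [[0.0, 0.989, 0.145], [-0.0, 0.145, -0.989], [-1.0, 0.0, 0.0]]
contact_force: [-0.2, 0.5, -0.7]
finger_gap: 40.1
```

>>> servo_tool:
  targets:
    - [[0.6,-0.4,0,0],[0.6,-0.4,0,0],[-1,-0.8,0,0],[-4,-1,0,0],[-8,-1,0,0],[-8,-1,0,0]]

```text
time: 11.1
tool_pos: [528.9, -27.5, 134.7]
tool_rot: [[0.01, 0.989, 0.145], [-0.002, 0.145, -0.989], [-1.0, 0.009, 0.003]]
contact_force: [0.6, 0.3, 0.2]
finger_gap: 40.0
```

```bash
python3 - <<'E'
from h import *
b=shot('scene','scene4');a=shot('top','top4')
B=cv2.resize(b['image'][120:240,260:360],None,fx=4,fy=4,interpolation=cv2.INTER_CUBIC)
A=cv2.resize(a['image'][140:260,270:370],None,fx=4,fy=4,interpolation=cv2.INTER_CUBIC)
cv2.imwrite('pics/c4.png',cv2.cvtColor(np.hstack([B,A]),cv2.COLOR_RGB2BGR))
E
python3 go.py 626.7 -12.2 99.5 0.146
```

```text
shift cm [ 3.14 10.15 -0.  ] turn -0.0 | now [526.2 -27.  130.6] yaw 0.146 F [-0.  -1.  -0.3] gap 40.1 t 11.2 q6 -0.35
```

View pics/c4.png

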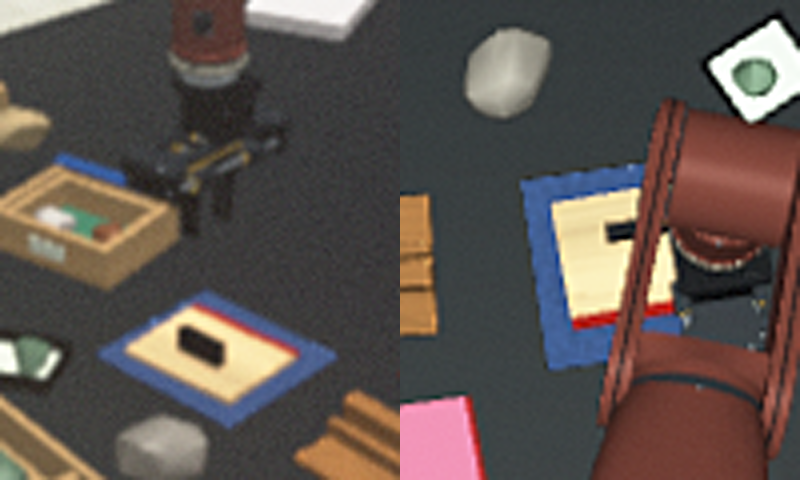

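The cover lies flat on the pad with the handle up and the red edge towards the robot (scene crop, board at (215,345)). I'll fit its pose for the handle grasp.

```bash
cat > board.py <<'E'
from fit import *
BOARD=lambda z:[box(-60,60,-75,75,z-4,z+4)]
def bmask(c,roi):
    h=hsv(c); m=((h[...,2]>130)&(h[...,0]>8)&(h[...,0]<35))|red(c); o=np.zeros(m.shape,np.uint8)
    x0,y0,x1,y1=roi; o[y0:y1,x0:x1]=m[y0:y1,x0:x1]
    n,l,st,_=cv2.connectedComponentsWithStats(o); o=(l==1+st[1:,4].argmax()).astype(np.uint8)
    cs,_=cv2.findContours(o,cv2.RETR_EXTERNAL,cv2.CHAIN_APPROX_NONE); f=np.zeros_like(o); cv2.fillConvexPoly(f,cv2.convexHull(np.vstack(cs)),1); return f
E
python3 - <<'E'
from board import *
np.set_printoptions(precision=3,suppress=True)
s=load('scene4'); R=(284,185,345,230); m=bmask(s,R); print(m.sum())
p,f=fit([(s,m,R)],BOARD(8),[557,24,.146]); print(p,f)
c,sn=np.cos(p[2]),np.sin(p[2]); print('handle',p[0]+20*c,p[1]+20*sn)
E
```

```text
608
[562.997  21.46    0.181] 2.83759921397753
handle 582.669829851301 25.06450053775976
```

```bash
python3 go.py 582.5 25.5 130 -1.406
```

```text
shift cm [ 0.08  6.34 -4.37] turn 88.9 | now [526.2 -27.  130.6] yaw 0.146 F [-0.  -1.  -0.3] gap 40.1 t 11.2 q6 -0.35
```

>>> servo_tool:
  targets:
    - [[0,1,-0.6,10],[0,2,-1.2,20],[0,3,-1.8,30],[0,4,-2.4,40],[0,5,-3,50],[0,6,-4,60],[0,6.3,-4.4,70],[0,6.3,-4.4,80],[0,6.3,-4.4,88.9],[0,6.3,-4.4,88.9]]
  jaw: 0

```text
time: 12.45
tool_pos: [580.5, 25.9, 127.9]
tool_rot: [[-0.002, 0.166, -0.986], [0.0, -0.986, -0.166], [-1.0, -0.001, 0.002]]
contact_force: [0.2, -0.2, 0.2]
finger_gap: 87.0
```

```bash
python3 go.py 582.5 25.5 19 -1.406
```

```text
shift cm [10.89  0.08 -0.22] turn 0.1 | now [580.5  25.9 127.9] yaw -1.404 F [ 0.2 -0.2  0.2] gap 87.0 t 12.45 q6 1.31
```

>>> servo_tool:
  targets:
    - [[3,0,0,0],[6,0,0,0],[8,0,0,0],[8,0,0,0],[8,0,0,0]]

```text
time: 13.08
tool_pos: [582.1, 25.8, 50.0]
tool_rot: [[0.001, 0.165, -0.986], [-0.0, -0.986, -0.165], [-1.0, 0.0, -0.001]]
contact_force: [-0.1, 0.0, 0.0]
finger_gap: 86.8
```

```bash
python3 go.py 582.5 25.5 19 -1.406; python3 - <<'E'
from h import *
b=shot('scene','scene5')
s=manip.observe();p=s['tool_pos']
print(proj(b,p))
B=cv2.resize(b['image'][150:240,270:360],None,fx=6,fy=6,interpolation=cv2.INTER_CUBIC)
cv2.imwrite('pics/c5.png',cv2.cvtColor(B,cv2.COLOR_RGB2BGR))
E
```

```text
shift cm [ 3.1   0.03 -0.03] turn 0.0 | now [582.1  25.8  50. ] yaw -1.405 F [-0.1  0.   0. ] gap 86.8 t 13.07 q6 1.31
[309.70289583 201.51151944]
```

View pics/c5.png

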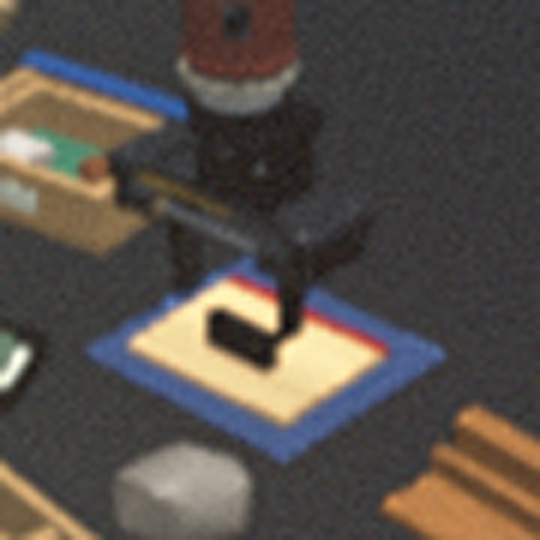

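>>> servo_tool:
  targets:
    - [[1.5,0,0,0],[3,0,0,0],[3.1,0,0,0],[3.1,0,0,0]]

```text
time: 13.62
tool_pos: [581.0, 25.9, 17.6]
tool_rot: [[-0.001, 0.164, -0.986], [0.0, -0.986, -0.164], [-1.0, -0.0, 0.001]]
contact_force: [-0.4, -0.3, 0.1]
finger_gap: 87.1
```

>>> servo_tool:
  targets:
    - [[0,0,0,0],[0,0,0,0],[0,0,0,0],[0,0,0,0],[0,0,0,0],[0,0,0,0]]
  jaw: 1
  force: 4

```text
time: 14.38
tool_pos: [581.5, 26.0, 18.3]
tool_rot: [[0.0, 0.164, -0.986], [0.0, -0.986, -0.164], [-1.0, -0.0, -0.0]]
contact_force: [-0.8, 1.0, 2.1]
finger_gap: 60.1
```

>>> servo_tool:
  targets:
    - [[-0.2,0,0.1,0],[-0.5,0,0.2,0],[-0.8,0,0.35,0],[-1.1,0,0.5,0],[-1.4,0,0.65,0],[-1.7,0,0.8,0],[-1.7,0,0.8,0],[-1.7,0,0.8,0]]

```text
time: 15.38
tool_pos: [573.4, 24.6, 35.0]
tool_rot: [[-0.0, 0.164, -0.986], [0.0, -0.986, -0.164], [-1.0, -0.0, 0.0]]
contact_force: [-1.0, -0.1, -2.3]
finger_gap: 60.1
```

>>> servo_tool:
  targets:
    - [[0,0,0,0],[0,0,0,0],[0,0,0,0],[-2,0,0,0],[-5,0,0,0],[-8,0,0,0],[-8,0,0,0]]
  force: 55

```text
time: 16.25
tool_pos: [576.4, 24.3, 119.4]
tool_rot: [[0.008, 0.164, -0.986], [-0.001, -0.986, -0.164], [-1.0, 0.002, -0.008]]
contact_force: [1.0, -0.3, -1.6]
finger_gap: 59.5
```

```bash
python3 go.py 582.5 25.5 19 -1.406; python3 - <<'E'
from h import *
b=shot('scene','scene6');a=shot('top','top6')
B=cv2.resize(b['image'][130:230,270:360],None,fx=6,fy=6,interpolation=cv2.INTER_CUBIC)
cv2.imwrite('pics/c6.png',cv2.cvtColor(B,cv2.COLOR_RGB2BGR))
E
```

```text
shift cm [10.05 -0.04 -0.55] turn 0.0 | now [576.4  24.3 119.4] yaw -1.406 F [ 1.  -0.3 -1.6] gap 59.5 t 16.25 q6 1.31
```

View pics/c6.png

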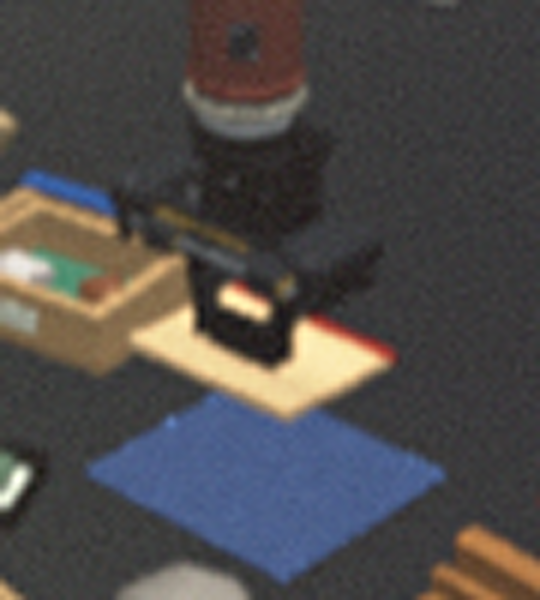

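```bash
cat > tilt.py <<'E'
from board import *
from scipy.optimize import least_squares
def corners(tp,yaw,th,dx=0,dz=0,dy=0,hz=0.):
    # cover corner points: handle at tool; returns world pts for board coords
    cx=np.array([np.cos(yaw)*np.cos(th),np.sin(yaw)*np.cos(th),np.sin(th)]); cy=np.array([-np.sin(yaw),np.cos(yaw),0]); cz=np.cross(cx,cy)
    ref=np.array(tp)+[0,0,dz]+cx*dx+cy*dy   # point on board top under handle ~7mm below tip
    mid=ref-20*cx-4*cz
    return lambda x,y,z: mid+x*cx+y*cy+z*cz
E
python3 - <<'E'
from tilt import *
np.set_printoptions(precision=2,suppress=True)
s=load('scene6'); tp=[576.4,24.3,119.4]; yaw=-1.406+np.pi/2
for th in(0,6,12,16):
    f=corners(tp,yaw,np.radians(th),dz=-7)
    print(th,[proj(s,f(*q)) for q in((60,-75,4),(60,75,-4),(-60,75,4))])
R=(288,150,345,205)
m=bmask(s,R); print(m.sum())
x0,y0,x1,y1=R
ms=cv2.blur(m[y0:y1,x0:x1].astype(float),(3,3))
def ren(p):
    f=corners(tp,yaw,p[0],dx=p[1],dz=p[2],dy=p[3])
    uv=np.array([proj(s,f(x,y,z)) for x in(-60,60) for y in(-75,75) for z in(-4,4)])
    M=np.zeros(((y1-y0)*S,(x1-x0)*S),np.uint8); h=cv2.convexHull(((uv-[x0-.5,y0-.5])*S-.5).astype(np.float32)); cv2.fillConvexPoly(M,np.round(h*16).astype(np.int32),255,shift=4)
    return cv2.blur(cv2.resize(M,(x1-x0,y1-y0),interpolation=cv2.INTER_AREA).astype(float)/255,(3,3))
for t0 in(0,.1,.2):
    b=minimize(lambda p:((ren(p)-ms)**2).sum()+((p[1]/3)**2+((p[2]+7)/2)**2+(p[3]/2)**2)*.3,[t0,0,-7,0],method='Nelder-Mead',options=dict(initial_simplex=np.array([t0,0,-7,0])+np.vstack([np.zeros(4),np.diag([.1,3,3,3])])))
    print(np.degrees(b.x[0]),b.x[1:],b.fun)
E
```

```text
0 [array([291.3 , 186.29]), array([317.8, 200.5]), array([336.07, 187.44])]
6 [array([291.31, 185.43]), array([317.71, 199.7 ]), array([335.95, 189.14])]
12 [array([291.39, 184.55]), array([317.69, 198.85]), array([335.7, 190.9])]
16 [array([291.49, 183.94]), array([317.72, 198.25]), array([335.47, 192.09])]
810
-1.8557281102838805 [ 7.14 -5.81 -8.4 ] 169.30564573530637
-1.201748270615562 [ 8.99 -3.85 -6.96] 167.890674637532
-1.0815772857285813 [12.82 -1.02 -3.44] 168.69286897066985
```

The cover hangs from its handle, red edge low, but the corners at about (292,186), (318,200) and (336,189) suggest only about 6° of tilt. I'll lower it near the pad and relax the grip so the red edge sags further.

>>> servo_tool:
  targets:
    - [[3,0,0,0],[6,0,0,0],[8,0,0,0],[8.2,0,0,0],[8.2,0,0,0]]

```text
time: 16.98
tool_pos: [573.8, 24.5, 33.4]
tool_rot: [[0.0, 0.164, -0.986], [-0.0, -0.986, -0.164], [-1.0, 0.0, -0.0]]
contact_force: [0.5, 0.2, -1.9]
finger_gap: 59.6
```

>>> servo_tool:
  targets:
    - [[0,0,0,0],[0,0,0,0],[0,0,0,0],[0,0,0,0],[0,0,0,0],[0,0,0,0]]
  force: 3

```text
time: 17.73
tool_pos: [573.5, 24.5, 33.1]
tool_rot: [[0.0, 0.164, -0.986], [-0.0, -0.986, -0.164], [-1.0, 0.0, -0.0]]
contact_force: [0.9, 0.0, -1.0]
finger_gap: 59.7
```

>>> servo_tool:
  targets:
    - [[0,0,0,0],[0,0,0,0],[0,0,0,0],[-2,0,0,0],[-5,0,0,0],[-8,0,0,0],[-8,0,0,0]]
  force: 55

```text
time: 18.6
tool_pos: [575.9, 24.4, 116.9]
tool_rot: [[0.007, 0.164, -0.986], [-0.001, -0.986, -0.164], [-1.0, 0.002, -0.006]]
contact_force: [0.6, 0.6, -1.4]
finger_gap: 59.6
```

```bash
python3 - <<'E'
from tilt import *
np.set_printoptions(precision=2,suppress=True)
b=shot('scene','scene7')
st=manip.observe();tp=st['tool_pos'];print(tp,st['contact_force'],st['finger_gap'])
yaw=-1.406+np.pi/2
for th in(0,6,12,18):
    f=corners(tp,yaw,np.radians(th),dz=-7)
    print(th,[(proj(b,f(*q))-[270,130])*6 for q in((60,-75,4),(60,75,-4),(-60,75,4))])
B=cv2.resize(b['image'][130:230,270:360],None,fx=6,fy=6,interpolation=cv2.INTER_CUBIC)
cv2.imwrite('pics/c7.png',cv2.cvtColor(B,cv2.COLOR_RGB2BGR))
E
```

```text
[574.41  24.51 114.67] [ 0.32 -0.59 -2.84] 59.49663947889037
0 [array([130.33, 342.56]), array([289.16, 427.87]), array([398.52, 349.48])]
6 [array([130.41, 337.45]), array([288.64, 423.1 ]), array([397.78, 359.66])]
12 [array([130.91, 332.16]), array([288.53, 418.  ]), array([396.29, 370.17])]
18 [array([131.83, 326.72]), array([288.85, 412.63]), array([394.06, 380.9 ])]
```

View pics/c7.png

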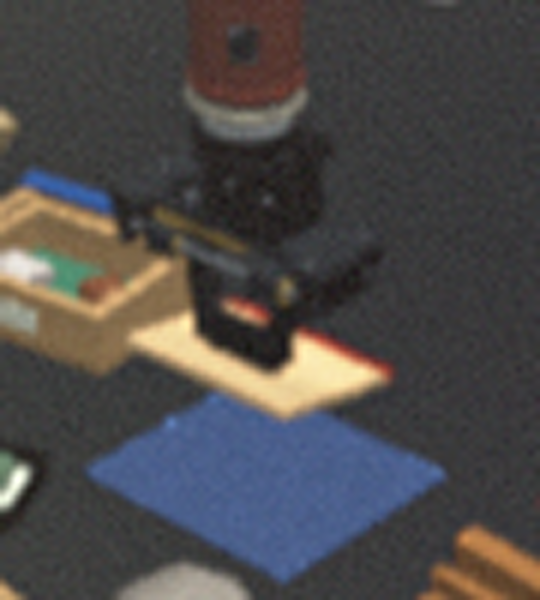

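The tilt is now about 11° (corners at (130,338), (290,420), (393,373) in the crop). Next I'll move above the case.

```bash
python3 go.py 552.8 -261.9 120 -1.289
```

```text
shift cm [-0.53 27.9   6.83] turn -6.7 | now [574.4  24.5 114.7] yaw -1.406 F [ 0.3 -0.6 -2.8] gap 59.5 t 18.65 q6 1.31
```

>>> servo_tool:
  targets:
    - [[-0.5,3,0.7,-1],[-0.5,7,1.7,-2],[-0.5,12,3,-3],[-0.5,17,4.2,-4.5],[-0.5,22,5.4,-5.5],[-0.5,26,6.3,-6.7],[-0.5,27.9,6.8,-6.7],[-0.5,27.9,6.8,-6.7],[-0.5,27.9,6.8,-6.7]]

```text
time: 19.77
tool_pos: [551.9, -260.2, 117.2]
tool_rot: [[-0.001, 0.279, -0.96], [0.002, -0.96, -0.279], [-1.0, -0.002, 0.001]]
contact_force: [1.1, 1.4, -2.7]
finger_gap: 59.5
```

```bash
python3 go.py 552.8 -261.9 90 -1.289
```

```text
shift cm [ 2.72  0.19 -0.04] turn 0.0 | now [ 551.9 -260.2  117.2] yaw -1.288 F [ 1.1  1.4 -2.7] gap 59.5 t 19.77 q6 0.72
```

>>> servo_tool:
  targets:
    - [[1.5,0.1,0,0],[2.7,0.15,0,0],[2.7,0.15,0,0],[2.7,0.15,0,0],[2.7,0.15,0,0]]

```text
time: 20.4
tool_pos: [553.0, -263.5, 91.6]
tool_rot: [[0.001, 0.278, -0.961], [-0.001, -0.961, -0.278], [-1.0, 0.001, -0.001]]
contact_force: [0.0, -0.2, -2.7]
finger_gap: 59.3
```

```bash
python3 go.py 552.8 -261.9 77.5 -1.289; python3 - <<'E'
from tilt import *
np.set_printoptions(precision=1,suppress=True)
b=shot('scene','scene8');a=shot('top','top8')
st=manip.observe();tp=st['tool_pos']
B=cv2.resize(b['image'][140:200,245:325],None,fx=7,fy=7,interpolation=cv2.INTER_CUBIC)
yaw=-1.288+np.pi/2
for th in(6,11.5,16):
    f=corners(tp,yaw,np.radians(th),dz=-6,dx=4)
    print(th,[(proj(b,f(*q))-[245,140])*7 for q in((60,-75,4),(60,75,-4),(-60,75,4))])
C=lambda x,y,z:np.array([524+.9605*x-.2783*y,-270.2+.2783*x+.9605*y,z])
print('case', [(proj(b,C(*q))-[245,140])*7 for q in((71,-88.5,53),(71,88.5,53),(-51.25,88.5,64),(-71,88.5,64))])
cv2.imwrite('pics/c8.png',cv2.cvtColor(B,cv2.COLOR_RGB2BGR))
E
```

```text
shift cm [ 1.41 -0.16 -0.02] turn 0.0 | now [ 553.  -263.5   91.6] yaw -1.289 F [ 0.  -0.2 -2.7] gap 59.3 t 20.4 q6 0.72
6 [array([ 88.3, 178.1]), array([264.7, 252.6]), array([372.8, 185.6])]
11.5 [array([ 88.5, 172.3]), array([264.4, 246.9]), array([372. , 195.5])]
16 [array([ 89. , 167.4]), array([264.4, 242.2]), array([370.9, 203.8])]
case [array([ 80.5, 219.7]), array([287.3, 295.6]), array([395.6, 206.3]), array([412.4, 194.7])]
```

View pics/c8.png

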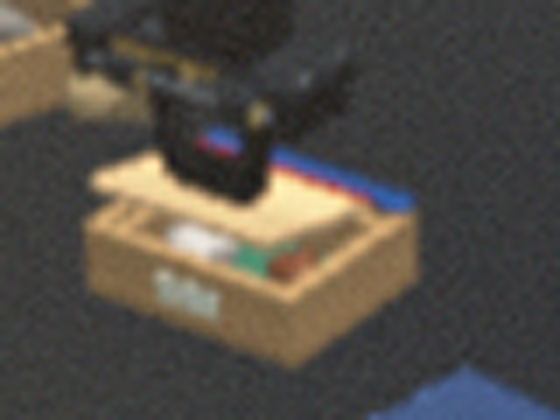

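The cover hangs above the case, red edge just inside the blue lip (lip end at (412,200)) with about 12° of tilt and fair y centring. I'll descend in front of the lip.

>>> servo_tool:
  targets:
    - [[0.5,-0.2,0,0],[1,-0.2,0,0],[1.4,-0.2,0,0],[1.4,-0.2,0,0],[1.4,-0.2,0,0]]

```text
time: 21.12
tool_pos: [552.1, -261.4, 77.1]
tool_rot: [[0.0, 0.278, -0.961], [-0.0, -0.961, -0.278], [-1.0, 0.0, -0.0]]
contact_force: [-0.6, -0.0, -2.3]
finger_gap: 59.8
```

```bash
python3 go.py 552.8 -261.15 77.5 -1.289
```

```text
shift cm [-0.04 -0.01 -0.08] turn -0.0 | now [ 552.1 -261.4   77.1] yaw -1.289 F [-0.6 -0.  -2.3] gap 59.8 t 21.12 q6 0.72
```

>>> servo_tool:
  targets:
    - [[0,0,0.3,0],[0,0,0.6,0],[0,0,0.9,0],[0,0,1.1,0],[0,0,1.1,0]]

```text
time: 21.75
tool_pos: [541.3, -264.5, 77.1]
tool_rot: [[0.0, 0.278, -0.961], [-0.0, -0.961, -0.278], [-1.0, 0.0, -0.0]]
contact_force: [-0.5, -0.4, -2.2]
finger_gap: 59.7
```

>>> servo_tool:
  targets:
    - [[0,0,0.15,0],[0,0,0.3,0],[0,0,0.4,0],[0,0,0.4,0]]

```text
time: 22.25
tool_pos: [537.6, -265.5, 77.1]
tool_rot: [[0.0, 0.278, -0.961], [-0.0, -0.961, -0.278], [-1.0, 0.0, -0.0]]
contact_force: [0.4, -0.6, -2.7]
finger_gap: 59.4
```

>>> servo_tool:
  targets:
    - [[0,0,0.1,0],[0,0,0.2,0],[0,0,0.2,0]]

```text
time: 22.62
tool_pos: [537.2, -265.7, 77.7]
tool_rot: [[0.003, 0.278, -0.961], [0.0, -0.961, -0.278], [-1.0, 0.001, -0.003]]
contact_force: [5.0, 2.4, -1.1]
finger_gap: 59.4
```

Wall contact came where expected: about 5.5 N at tool x 13.7 in the case frame. I'll ease off slightly, lower to the ledge, then swing down on a light grip.

>>> servo_tool:
  targets:
    - [[0.1,0,-0.1,0],[0.2,0,-0.1,0],[0.25,0,-0.1,0],[0.25,0,-0.1,0]]
  force: 8

```text
time: 23.12
tool_pos: [537.4, -266.0, 75.1]
tool_rot: [[0.002, 0.278, -0.961], [-0.0, -0.961, -0.278], [-1.0, 0.001, -0.001]]
contact_force: [4.0, 2.1, 1.1]
finger_gap: 60.2
```

>>> servo_tool:
  targets:
    - [[0.1,0,-0.04,0],[0.2,0,-0.09,0],[0.3,0,-0.13,0],[0.4,0,-0.18,0],[0.5,0,-0.22,0],[0.5,0,-0.22,0]]
  force: 5

```text
time: 23.88
tool_pos: [538.5, -265.4, 69.3]
tool_rot: [[-0.0, 0.278, -0.961], [-0.0, -0.961, -0.278], [-1.0, 0.0, 0.0]]
contact_force: [4.0, -0.1, -0.5]
finger_gap: 60.7
```

```bash
python3 go.py 542.3 -264.2 59.3 -1.289
```

```text
shift cm [ 1.   -0.01 -0.39] turn 0.0 | now [ 538.5 -265.4   69.3] yaw -1.289 F [ 4.  -0.1 -0.5] gap 60.7 t 23.88 q6 0.7
```

>>> servo_tool:
  targets:
    - [[0.1,0,-0.06,0],[0.2,0,-0.11,0],[0.3,0,-0.16,0],[0.4,0,-0.2,0],[0.5,0,-0.24,0],[0.5,0,-0.24,0]]

```text
time: 24.62
tool_pos: [540.5, -264.1, 64.0]
tool_rot: [[-0.001, 0.278, -0.961], [0.001, -0.961, -0.278], [-1.0, -0.001, 0.001]]
contact_force: [-0.3, 0.1, -1.7]
finger_gap: 60.1
```

>>> servo_tool:
  targets:
    - [[0.1,0,-0.04,0],[0.2,0,-0.08,0],[0.3,0,-0.11,0],[0.4,0,-0.14,0],[0.4,0,-0.14,0]]

```text
time: 25.25
tool_pos: [542.5, -264.1, 60.5]
tool_rot: [[0.0, 0.278, -0.961], [0.0, -0.961, -0.278], [-1.0, -0.0, -0.0]]
contact_force: [-0.3, 0.3, -1.4]
finger_gap: 60.2
```

>>> servo_tool:
  targets:
    - [[0.1,0,0,0],[0.2,0,0,0],[0.3,0,0,0],[0.3,0,0,0]]

```text
time: 25.75
tool_pos: [543.1, -264.0, 58.9]
tool_rot: [[0.001, 0.278, -0.961], [0.0, -0.961, -0.278], [-1.0, 0.0, -0.001]]
contact_force: [-1.3, 2.7, 6.7]
finger_gap: 60.0
```

```bash
python3 - <<'E'
from tilt import *
b=shot('scene','scene9');a=shot('top','top9')
B=cv2.resize(b['image'][140:200,245:325],None,fx=8,fy=8,interpolation=cv2.INTER_CUBIC)
cv2.imwrite('pics/c9.png',cv2.cvtColor(B,cv2.COLOR_RGB2BGR))
E
```

```text
(no output)
```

View pics/c9.png

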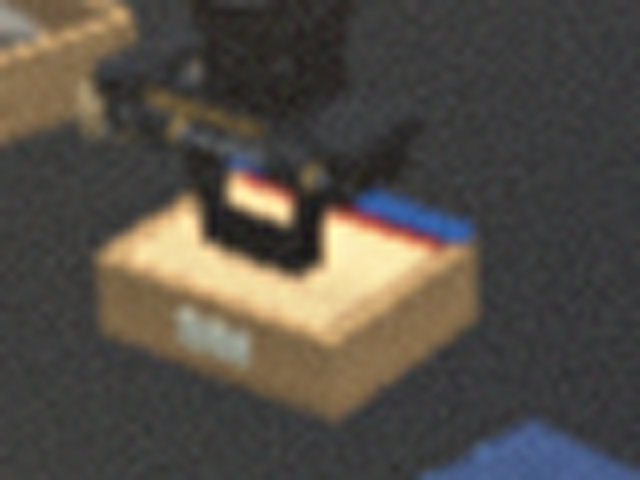

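Viewing the crop: the cover appears flush in the rim, with the red edge along and under the blue lip at (250–470, 165–240). Contact came at tool z 58.9, against 59.3 expected when flat. I'll release and check numerically from here, since the picture quota is used up.

>>> servo_tool:
  targets:
    - [[-0.05,0,0,0],[-0.05,0,0,0],[-0.05,0,0,0],[-0.05,0,0,0],[-0.05,0,0,0],[-0.05,0,0,0]]
  jaw: 0

```text
time: 26.6
tool_pos: [542.4, -264.1, 58.0]
tool_rot: [[-0.0, 0.278, -0.961], [0.0, -0.961, -0.278], [-1.0, -0.0, 0.0]]
contact_force: [-0.1, -0.4, 0.4]
finger_gap: 86.7
```

>>> servo_tool:
  targets:
    - [[-2,0,0,0],[-5,0,0,0],[-10,0,0,0],[-12,3,5,0],[-12,8,10,0],[-12,13,14,0],[-12,18,18,0],[-12,23,18,0],[-12,25,18,0],[-12,25,18,0]]

```text
time: 27.85
tool_pos: [438.8, -555.9, 179.0]
tool_rot: [[0.001, 0.277, -0.961], [-0.001, -0.961, -0.277], [-1.0, 0.001, -0.0]]
contact_force: [0.0, 0.3, 0.3]
finger_gap: 86.8
```

```bash
python3 go.py 540 -264 100 -1.289; python3 - <<'E'
from board import *
np.set_printoptions(precision=2,suppress=True)
t,s=shot('top','topA'),shot('scene','sceneA')
# handle blob: dark pixels inside the cover area
for n,c in(('top',t),('scene',s)):
    for z in(53,83):
        q=[(proj(c,[524+.9605*x-.2783*y,-269.7+.2783*x+.9605*y,z])) for x,y in((13,-30),(13,30),(27,30),(27,-30))]
        print(n,z,np.array(q).ravel())
    roi=(385,185,445,240) if n=='top' else (255,157,308,195)
    x0,y0,x1,y1=roi; im=c['image'][y0:y1,x0:x1].astype(int); 
    case=np.array([proj(c,[524+.9605*x-.2783*y,-269.7+.2783*x+.9605*y,53]) for x,y in((-50,-85),(-50,85),(69,85),(69,-85))])
    M=np.zeros(c['image'].shape[:2],np.uint8); cv2.fillConvexPoly(M,np.round(case).astype(np.int32),1)
    d=(c['image'].max(2)<70)&(M>0); ys,xs=np.nonzero(d); print(n,'dark n',len(xs),xs.mean(),ys.mean(),xs.min(),xs.max(),ys.min(),ys.max())
    g=hsv(c); gr=((g[...,0]>60)&(g[...,0]<95)&(g[...,1]>90)&(M>0)).sum(); print('green left',gr,'red px',((red(c))&(M>0)).sum(),'blue',blue(c)[y0:y1,x0:x1].sum())
    mm=[np.median(c['image'][np.round(proj(c,[524+.9605*x-.2783*y,-269.7+.2783*x+.9605*y,53])[1]).astype(int),np.round(proj(c,[524+.9605*x-.2783*y,-269.7+.2783*x+.9605*y,53])[0]).astype(int)].astype(int)) for x in(-40,-20,40,52,57,61,65,69) for y in(-50,0,50)]
    print(np.array(mm).reshape(-1,3).T)
E
```

```text
shift cm [  7.88 -25.26 -17.8 ] turn -0.1 | now [ 438.8 -555.9  179. ] yaw -1.291 F [0.  0.3 0.3] gap 86.8 t 27.85 q6 0.28
top 53 [418.34 205.19 402.59 209.73 401.38 206.07 417.11 201.54]
top 83 [420.03 203.66 404.03 208.28 402.8  204.56 418.79 199.96]
top dark n 58 410.7068965517241 204.79310344827587 403 419 201 208
green left 0 red px 0 blue 258
[[239. 240. 218. 225. 231. 201. 176. 177.]
 [238. 241. 221. 223. 232. 170. 184. 185.]
 [236. 240. 222. 219. 228. 216. 170. 198.]]
scene 53 [273.77 169.97 283.7  173.52 281.89 174.73 271.94 171.15]
scene 83 [273.5  164.48 283.5  167.99 281.67 169.18 271.66 165.65]
scene dark n 43 277.48837209302326 169.65116279069767 273 282 167 173
green left 0 red px 3 blue 85
[[210.  96. 222. 220. 205. 190. 190. 137.]
 [224. 152. 217. 223. 208. 194. 194. 128.]
 [220. 235. 213. 218. 212. 212. 191. 160.]]
```

The handle centroid matches the home prediction to within about 0.2 px in both views. I'll do one light height probe on the far edge to confirm it's flush.

```bash
python3 go.py 573 -255.5 110 -1.289
```

```text
shift cm [  6.88 -24.92 -21.16] turn 0.0 | now [ 439.1 -553.8  178.8] yaw -1.289 F [ 0.5  0.3 -0.4] gap 87.0 t 27.95 q6 0.28
```

>>> servo_tool:
  targets:
    - [[0,-4,-4,0],[0,-8,-8,0],[0,-12,-12,0],[0,-16,-16,0],[0,-20,-20,0],[0,-24,-21.2,0],[1.5,-24.9,-21.2,0],[4.5,-24.9,-21.2,0],[6.8,-24.9,-21.2,0],[6.8,-24.9,-21.2,0]]
  jaw: 1

```text
time: 29.2
tool_pos: [571.1, -255.1, 107.5]
tool_rot: [[-0.005, 0.278, -0.961], [0.002, -0.961, -0.278], [-1.0, -0.004, 0.004]]
contact_force: [-0.2, -0.7, 1.4]
finger_gap: 2.0
```

>>> servo_tool:
  targets:
    - [[2,0,0,0],[4,0,0,0],[5.2,0,0,0],[5.2,0,0,0],[5.2,0,0,0]]

```text
time: 29.82
tool_pos: [573.8, -256.4, 58.4]
tool_rot: [[0.001, 0.278, -0.961], [-0.0, -0.961, -0.278], [-1.0, 0.001, -0.0]]
contact_force: [-0.3, 0.6, -0.9]
finger_gap: 0.6
```

```bash
python3 go.py 573 -255.5 53 -1.289
```

```text
shift cm [ 0.54 -0.11  0.05] turn 0.0 | now [ 573.8 -256.4   58.4] yaw -1.289 F [-0.3  0.6 -0.9] gap 0.6 t 29.82 q6 0.74
```

>>> servo_tool:
  targets:
    - [[0.2,0,0,0],[0.35,0,0,0],[0.35,0,0,0]]

```text
time: 30.2
tool_pos: [573.4, -256.2, 54.6]
tool_rot: [[0.0, 0.278, -0.961], [-0.0, -0.961, -0.278], [-1.0, 0.0, -0.0]]
contact_force: [0.2, -0.0, 0.3]
finger_gap: 0.5
```

>>> servo_tool:
  targets:
    - [[0.1,0,0,0],[0.2,0,0,0],[0.2,0,0,0]]

```text
time: 30.58
tool_pos: [573.6, -256.3, 53.4]
tool_rot: [[0.0, 0.278, -0.961], [-0.0, -0.961, -0.278], [-1.0, 0.0, -0.0]]
contact_force: [-2.0, 0.9, 5.1]
finger_gap: 0.3
```

The far edge touches at z ≈ 53 mm, level with the rim, so it's flush. I'll retreat and hand in.

>>> servo_tool:
  targets:
    - [[-2,0,0,0],[-6,0,0,0],[-11,0,0,0],[-15,0,0,0],[-15,4,4,0],[-15,8,8,0],[-15,12,12,0],[-15,16,16,0],[-15,18,18,0],[-15,18,18,0]]

```text
time: 31.82
tool_pos: [449.3, -481.3, 203.7]
tool_rot: [[0.001, 0.275, -0.962], [-0.001, -0.962, -0.275], [-1.0, 0.001, -0.0]]
contact_force: [0.4, 0.1, -0.3]
finger_gap: 0.5
```

```bash
python3 - <<'E'
from fit import *
t,s=shot('top','topB'),shot('scene','sceneB')
for n,c,o in(('top',t,load('top0')),('scene',s,load('scene0'))):
    M=np.zeros(c['image'].shape[:2],np.uint8); cv2.fillConvexPoly(M,np.round([proj(c,[524+.9605*x-.2783*y,-269.7+.2783*x+.9605*y,53]) for x,y in((-50,-85),(-50,85),(69,85),(69,-85))]).astype(np.int32),1)
    ys,xs=np.nonzero((c['image'].max(2)<70)&(M>0)); print(n,len(xs),xs.mean().round(2),ys.mean().round(2))
t0=load('top0')
for n,r in dict(hammer=(165,230,220,303),lens=(244,150,268,190),granite=(284,144,310,170),box=(343,142,378,174),sandstone=(470,217,497,250)).items():
    d=np.abs(cv2.blur(t['image'],(3,3)).astype(int)-cv2.blur(t0['image'],(3,3)))[r[1]:r[3],r[0]:r[2]].max(2); print(n,'changed px',(d>40).sum())
st=manip.observe();print(st['contact_force'],st['tool_pos'],st['time'])
print(manip.sign_off())
E
```

```text
top 58 410.71 204.79
scene 43 277.49 169.65
hammer changed px 0
lens changed px 0
granite changed px 0
box changed px 0
sandstone changed px 718
[-0.19343372  1.03000875 -0.39137756] [ 450.83292978 -478.92480258  203.30663745] 31.925
the job is handed in; nothing more can be done
None
```

The cover is in the case, and I handed the job in at about 32 s of the 59 s limit. I lifted it from the stand by its red edge, tipped it down onto the blue pad handle up and let go. I then took it by its handle, tilted the red edge about 11° down, hooked it under the blue lip until it touched the wall (about 5.5 N), swung it down and let go.

**Last checks:**
- **Position:** the handle sits within about 0.2 px of its home position in both camera views, and did not move between the two checks after release.
- **Flush:** a light touch on the board near its far edge met it at about 53 mm, level with the rim. It pressed with about 5 N.
- **Surroundings:** the hammer, lens, granite and boxed stone are unchanged in the top view. The arm was clear of everything at the end.

**Not confirmed:** the sandstone area did differ from the first picture (718 pixels). The arm was over that spot, with its fingertips about 200 mm up and the stone 50 mm high. No contact force was felt, so I take it as the arm hiding the stone, but I could not see the stone itself. The rocks in the case are now hidden by the cover. I felt no contact with them while fitting it.

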